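# Hang the keyhole template on its stud

### The arm

A 6-joint arm with a two-finger parallel gripper is mounted at the origin on a cart in front of the work surface, level with it; the furniture and walls round the work are solid. World frame = base frame: x ahead of the robot, y to its left, z up, the work surface at z = 0. Lengths are in mm, angles in degrees, forces in N, time in s.
With the tool pointing down it reaches from about 350 to 925 mm from the base axis. Payload 6.4 kg.
Tool frame: the origin (TCP) lies midway between the tips of the shut fingers; the grasp point (between the pads) lies 19 mm behind it; z points along the fingers, y is the line along which they close (so a half turn about z gives the same grasp; the last joint's range is limited). The gripper opens to 85 mm and grips with 20 to 120 N. Pads are 22 mm wide; open, the fingers measure 114 mm over their backs; the gripper's body (76 mm by 85 mm) begins 54 mm behind the grasp point. The pads swing forward as they close: fully open they stand 13 mm farther back than shut.
Start: joints at [64.968, 14.043, 89.255, -0, 76.702, -9.975], TCP at [168.857, 627.695, 196.69] pointing down, gripper open.
Joint ranges: [-179.41, 179.41], [-58.25, 129.5], [7.25, 145.43], [-54.29, 234.29], [11.92, 165.04], [-157.13, 157.13]. Speed limits (degrees/s): [147.25, 147.25, 180, 180, 180, 180].

### API

Orientations are given as a 3x3 rotation matrix whose columns are the frame's x, y, z axes.
In Python, from rig import state, camera, sign_off gives the robot as it stands.
- The arm moves only by the tool carry_out, never from a script. Its argument "series" is a list of rows, each an object of numbers: "x", "y", "z": the shift along the tool's x, y, z in units of 60 mm (1.0 is 60 mm); "rx", "ry", "rz": the turn, a rotation vector about the tool's x, y, z in units of 5 degrees (1.0 is 5 degrees); "fingers": the gripper command: -1 is shut, 1 is fully open, values between are in proportion. A call has 1 to 8 rows; each row shifts and turns the commanded pose from where the row before left it, along the tool's axes as they then stand; what a row does not reach is not made up. A row lasts 1/8 s, in which the tool goes at most 62.5 mm and 10.7 degrees, less where a joint would pass 70% of its speed; a pose out of reach is approached as far as the arm can. A call is refused whole if a number of a shift passes 1 or a number of a turn 1, either way. A call with a gripper value outside its range is refused whole. The fingers move at their own pace and stop on an object; "squeeze" is the grip in N (left out, the last holds). Time passes only in rows, so rows that do not move let the fingers close. It gives the time, the measured TCP pose, the force, the opening and the grip force at its end, in the units of the state.
- state(): the state, without advancing time (a new reading comes with each control period).
- camera(name): name is "side" or "top"; returns a dict with "image" (400x640x3 uint8, blue, green, red), "intrinsics" (3x3 intrinsics, pixels), "R" (3x3) and "t" (3): a world point X has camera coordinates R X + t. Camera axes: x right, y down, z forward; pixel columns grow to the right and rows downward; lengths in mm; the calibration is good to about 2 mm. A picture is of the moment at which its call begins. There is no depth.
- sign_off(): hands the job in; it is judged then, once.
The state is a dict: "time": time; "qpos": joint angles; "qvel": joint speeds; "joint_efforts": joint torques, N m; "position": TCP position; "tcp_rot": TCP orientation; "force": force on the tool from outside, world axes, zero at the start; "torque": the same for the moment, N m; "gripper_width": finger opening in mm; "finger_force": force on a finger pad.
Only numpy, scipy, OpenCV 4.12 (cv2) and the standard library are available. Lean on these libraries where they do the work, as an engineer would, in place of code of your own. Each camera call takes 0.05 s, during which the arm holds its last target. There are 200 camera calls.

### The job

Take the drilling template with the keyhole slot out of the rack and hang it on the stand: push the large end of the keyhole over the stud's head until the plate is behind the head, slide it down until the stud is fully home at the top of the narrow slot, and let go so that it hangs straight and still. The stud's height is adjustable and must be found by feel or by eye; leave the plain plate in the rack and do not disturb the tools and parts lying about.

Things in the scene. Friction and masses are not known exactly. Their poses are not given: they have to be found in the camera images.
- template_grip (a point): Centre of the black grip strip (14 thick, 66 wide, 36 high) at the top of the keyhole template: an upright aluminium plate 5 thick, 90 wide, 180 high with the strip, about 0.25 kg, the same from either face. Axes: x normal to the plate, y across it, z up along it. Strip centred on the thickness; plate's top 18 above, bottom edge 162 below this point. It starts upright in one of the rack's slots.
- template_hole (a point): Centre of the large round end (24 diameter) of the template's keyhole, in mid-thickness, 84 below template_grip on the plate's centre line. From it a slot 14 wide runs UP along the centre line to a rounded end 33 above this point. Axes as template_grip.
- template_seat (a point): Point of the template's centre line, in mid-thickness, 28 above the large hole's centre and 56 below template_grip: where the stud's axis lies when the template hangs fully home. Axes as template_grip.
- template: The keyhole template itself; origin at the centre of its bottom edge, 162 below template_grip. Axes as template_grip.
- blank_grip (a point): Centre of the black grip strip of the other plate in the rack: same outline and strip but no keyhole, only nine small holes of 8. Its top is 190 above the bench, so a plate carried across must be lifted over it. Stays in the rack.
- rack: Dark steel rack, fixed, 150 x 112; origin at the centre of its underside. Its two slots (7 wide, 98 long) are centred at x = -38 and +38 of its frame and run along its y; each holds one plate upright, normal along the rack's x. Slot floor 10, cheeks 44 above the bench; plates lift straight up.
- stand: Grey hanging stand, fixed; origin on the bench under the front face of its upright (70 wide, 8 thick, top 158 above the bench). Foot 12 thick, 100 wide, reaching 18 in front of the face. x = horizontally into the face (away from the side where the plate hangs), z = up. The grip strip of a hanging plate stands clear above the upright.
- stand_face (a point): Point on the front face of the upright, centre line, 140 above the bench; axes as stand. A steel stud juts from the face along -x: neck 10 diameter, 9 long, then a head 20 diameter, 5 thick (9 to 14 before the face). It is on the centre line, fixed, but at an unknown height 11 below to 11 above this point. At a wrong height the head stops the plate; at the right one the plate reaches the face.
- chuck_key_mid (a point): Drill chuck key, T shape, 60 long, lying on the bench; about its middle. Bystander.
- lock_core_5_mid (a point): Zinc lock core with key, 93 long, lying on the bench; about its middle. Bystander.
- black_key_3_mid (a point): Key with a black moulded head, 61 long, lying on the bench; about its middle. Bystander.

How it is judged:
By the outcome, as a careful person would: the job done as asked, in the order asked, and still so for the second after the job is handed in, with the robot touching nothing.
It also fails if it takes over 54 s, if anything falls off the work surface, if the arm or the gripper's body presses on something with over 40 N, if the wrist force passes 120 N, or if a joint passes its speed limit or range.

## Working session

There is one attempt and no reset: what is moved stays moved. The work goes in short steps, Python scripts to look and compute and a tool call to move; the robot and the scene stay as the last step left them, time stands still between calls to the robot, and variables do not carry over. Pictures are saved under pics/ and viewed, at most 10 in all, crops included, and the job is handed in when it is done.

Besides the shell and the picture viewer there is one more tool, called after ">>>" as name([rows], argument=value, ...), one row to a line, values as JSON. carry_out: Moves the arm, as the interface text tells. Its arguments: {"type":"object","properties":{"series":{"type":"array","items":{"type":"object","properties":{"x":{"type":"number"},"y":{"type":"number"},"z":{"type":"number"},"rx":{"type":"number"},"ry":{"type":"number"},"rz":{"type":"number"},"fingers":{"type":"number"}}}},"squeeze":{"type":"number"}},"required":["series"]}

```bash
mkdir -p pics
python3 - <<'E'
from rig import state,camera
import cv2,pickle
s=state();print(s['position'],s['tcp_rot'],s['gripper_width'],s['force'],s['time'])
for n in('side','top'):
    c=camera(n);cv2.imwrite(f'pics/{n}0.png',c['image']);print(n,c['intrinsics'],c['R'],c['t'])
E
```

```text
[168.57898794 627.10304627 195.56386012] [[-9.65667310e-01  2.59780579e-01 -8.35672068e-04]
 [ 2.59781697e-01  9.65665712e-01 -1.78949662e-03]
 [ 3.42103396e-04 -1.94515069e-03 -9.99998050e-01]] 85.13490681871087 [ 0.54285351  0.11568718 -0.63347261] 0.0
side [[507.13147465   0.         314.25227459]
 [  0.         507.13147465 204.57095553]
 [  0.           0.           1.        ]] [[-0.86726636 -0.49776345  0.00897831]
 [-0.2657145   0.44755995 -0.85386527]
 [ 0.42100459 -0.74291429 -0.52041665]] [ 351.7465804   204.0312631  1415.19106318]
top [[414.04710028   0.         321.72038228]
 [  0.         414.04710028 198.74444939]
 [  0.           0.           1.        ]] [[ 1.09561375e-01 -9.93979950e-01 -4.05974631e-04]
 [-9.71159734e-01 -1.06958984e-01 -2.13092811e-01]
 [ 2.11766559e-01  2.37410075e-02 -9.77031877e-01]] [ -43.47852256  433.56677118 1019.65253405]
```

View pics/side0.png

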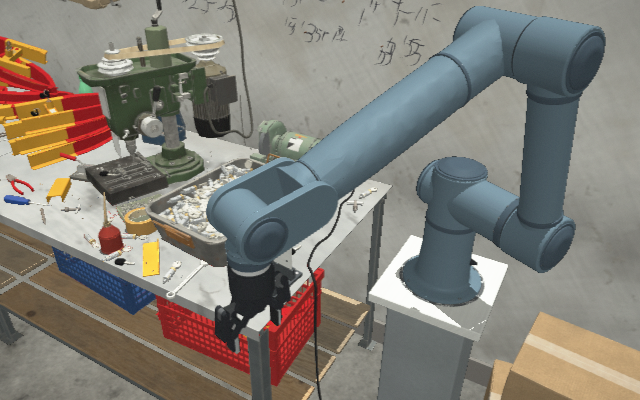

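View pics/top0.png

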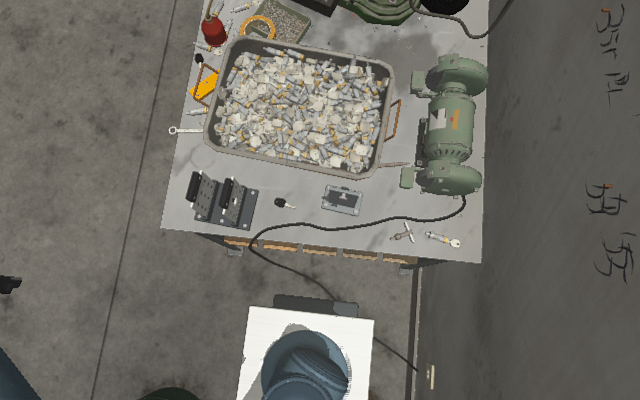

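The side view shows the arm hiding the rack and stand. In the top view the rack is near (222,198) with two plates, the stand near (343,198), black key (284,203), chuck key (403,233) and lock core (442,239).

```bash
cat > h.py <<'E'
import numpy as np,cv2
from rig import state,camera
def ray(c,u,v):
    d=c['R'].T@np.linalg.inv(c['intrinsics'])@np.array([u,v,1.]); return -c['R'].T@c['t'],d
def onz(c,u,v,z):
    o,d=ray(c,u,v); return o+d*(z-o[2])/d[2]
def px(c,X):
    p=c['intrinsics']@(c['R']@np.array(X,float)+c['t']);return p[:2]/p[2]
def crop(c,x0,y0,x1,y1,k,f):
    cv2.imwrite(f,cv2.resize(c['image'][y0:y1,x0:x1],None,fx=k,fy=k,interpolation=cv2.INTER_CUBIC))
E
python3 - <<'E'
from h import *
c=camera('top');crop(c,175,160,375,240,4,'pics/t1.png')
for u,v in[(222,197),(343,198),(284,203),(191,187),(403,233),(442,239)]:print(u,v,onz(c,u,v,0).round())
E
```

```text
222 197 [421. 273.   0.]
343 198 [454. -51.   0.]
284 203 [423. 105.   0.]
191 187 [439. 361.   0.]
403 233 [ 377. -218.    0.]
442 239 [ 373. -322.    0.]
```

View pics/t1.png

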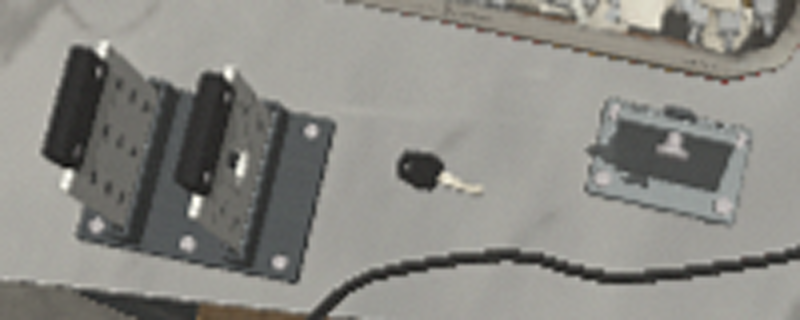

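The template with the keyhole is the right-hand plate (bright keyhole at crop (238,162)). Next, a closer look at it and the stand.

Run:
```python
from h import *
c=camera('top');im=c['image']
a=cv2.resize(im[170:235,210:265],None,fx=8,fy=8,interpolation=cv2.INTER_CUBIC)
b=cv2.resize(im[178:222,318:368],None,fx=8,fy=8,interpolation=cv2.INTER_CUBIC)
o=np.zeros((520,840,3),np.uint8);o[:520,:440]=a;o[:352,440:840]=b
cv2.imwrite('pics/t2.png',o[:, :800])
```

```text
(no output)
```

View pics/t2.png

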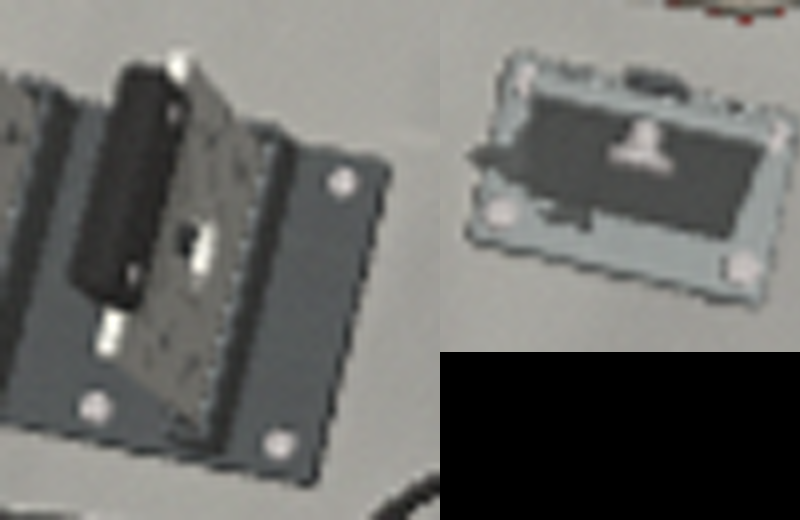

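Left panel: template plate top edge runs from (180,52) to (107,353), leaning along world x. Right panel: the stand's dark front face faces the robot, with top corners (530,95),(765,145), base (515,187),(725,238), and the stud head at about (641,163).

Run:
```python
from h import *
c=camera('top')
A=lambda x,y:((x+.5)/8-.5+210,(y+.5)/8-.5+170)
B=lambda x,y:((x-440+.5)/8-.5+318,(y+.5)/8-.5+178)
ang=lambda a,b:np.degrees(np.arctan2(*(a-b)[[1,0]]))
p,q=onz(c,*A(180,52),190),onz(c,*A(107,353),190)
print('plate',p.round(1),q.round(1),'mid',((p+q)/2).round(1),'len',np.linalg.norm(p-q).round(1),'ang',ang(p,q))
b=[onz(c,*A(*k),z) for k,z in [((390,155),8),((312,488),8)]];print('rack right edge',np.round(b,1),ang(*b))
for n,k,z in[('top',((530,95),(765,145)),158),('bot',((515,187),(725,238)),12),('foot',((472,240),(760,302)),12)]:
    a,b=[onz(c,*B(*j),z) for j in k];print(n,a.round(1),b.round(1),'mid',((a+b)/2).round(1),'len',np.linalg.norm(a-b).round(1),ang(a,b))
for z in(129,140,151):print(z,onz(c,*B(641,163),z).round(1))
s=state();print(s['time'],s['position'])
```

```text
plate [434.5 206.9 190. ] [347.3 213.5 190. ] mid [390.9 210.2 190. ] len 87.4 ang -4.357373525848108
rack right edge [[452.3 177.4   8. ]
 [338.  186.9   8. ]] -4.747209819380794
top [435.3 -12.3 158. ] [428.  -81.2 158. ] mid [431.6 -46.7 158. ] len 69.2 83.93097931728164
bot [438.8  -9.3  12. ] [429.3 -80.3  12. ] mid [434.1 -44.8  12. ] len 71.6 82.3329456475744
foot [419.4   2.9  12. ] [409.1 -93.8  12. ] mid [414.3 -45.4  12. ] len 97.2 83.91566177647766
129 [425.3 -47.  129. ]
140 [422.8 -46.7 140. ]
151 [420.3 -46.4 151. ]
0.25 [168.72371358 627.42971925 196.19393507]
```

>>> carry_out([
  {"x": -0.66,"y": -0.7,"z": -0.25,"fingers": 0.2},
  {"x": -0.66,"y": -0.7,"z": -0.25,"rz": -0.3},
  {"x": -0.67,"y": -0.71,"z": -0.2,"rz": -0.3},
  {"x": -0.67,"y": -0.71,"z": -0.2,"rz": -0.3},
  {"x": -0.67,"y": -0.71,"z": -0.2,"rz": -0.3},
  {"x": -0.67,"y": -0.71,"z": -0.2,"rz": -0.3},
  {"x": -0.67,"y": -0.71,"z": -0.2,"rz": -0.3},
  {"x": -0.67,"y": -0.71,"z": -0.2,"rz": -0.3},
])

```text
$.series[0]: bad value
```

Run:
```python
from h import *
c=camera('side');s=state();print(s['position'],s['tcp_rot'].round(3) if hasattr(s['tcp_rot'],'round') else s['tcp_rot'],s['qpos'],s['time'],s['gripper_width'])
for X in[(391,210,190),(398,219,44),(432,-46,158),(418,-46,140)]:print(X,px(c,X))
cv2.imwrite('pics/s1.png',c['image'])
```

```text
[168.7795406  627.50350709 196.31244736] [[-0.966  0.26  -0.   ]
 [ 0.26   0.966 -0.001]
 [ 0.    -0.001 -1.   ]] [ 6.49666284e+01  1.40574404e+01  8.92786460e+01  2.03596964e-04
  7.67003617e+01 -9.97623806e+00] 0.3 85.08934668412981
(391, 210, 190) [279.73481855 216.77739333]
(398, 219, 44) [277.21413989 262.18316662]
(432, -46, 158) [314.71166928 182.87944561]
(418, -46, 140) [318.62403773 189.16373118]
```

View pics/s1.png

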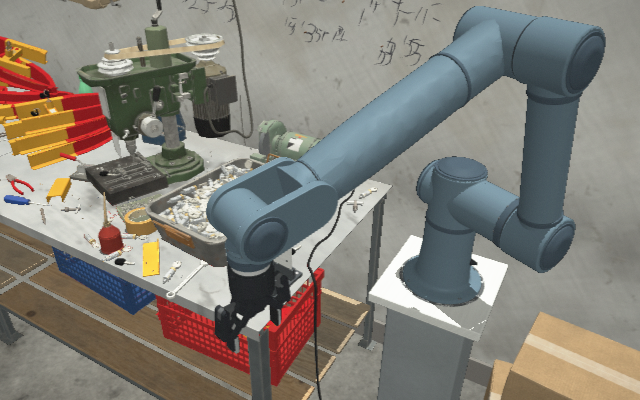

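The call was refused, so this picture is unchanged. I'll fill in every field of each row.

>>> carry_out([
  {"x": -0.66,"y": -0.7,"z": -0.25,"rx": 0,"ry": 0,"rz": 0,"fingers": 0.2},
  {"x": -0.66,"y": -0.7,"z": -0.25,"rx": 0,"ry": 0,"rz": -0.3,"fingers": 0.2},
  {"x": -0.67,"y": -0.71,"z": -0.2,"rx": 0,"ry": 0,"rz": -0.3,"fingers": 0.2},
  {"x": -0.67,"y": -0.71,"z": -0.2,"rx": 0,"ry": 0,"rz": -0.3,"fingers": 0.2},
  {"x": -0.67,"y": -0.71,"z": -0.2,"rx": 0,"ry": 0,"rz": -0.3,"fingers": 0.2},
  {"x": -0.67,"y": -0.71,"z": -0.2,"rx": 0,"ry": 0,"rz": -0.3,"fingers": 0.2},
  {"x": -0.67,"y": -0.71,"z": -0.2,"rx": 0,"ry": 0,"rz": -0.3,"fingers": 0.2},
  {"x": -0.67,"y": -0.71,"z": -0.2,"rx": 0,"ry": 0,"rz": -0.3,"fingers": 0.2},
], squeeze=60)

```text
time: 1.3
position: [418.2, 231.7, 299.4]
tcp_rot: [[-0.997, 0.079, 0.001], [0.079, 0.997, 0.0], [-0.001, 0.0, -1.0]]
force: [0.0, 0.1, -0.9]
gripper_width: 51.0
finger_force: 0.0
```

Run:
```python
from h import *
c=camera('side');s=state();print(s['position'],s['qpos'])
crop(c,220,110,420,260,4,'pics/s2.png')
```

```text
[422.53981414 226.97616644 301.06363688] [ 14.81343434 -13.79587099 106.33474601  -0.23826178  87.19819928
 -70.33394241]
```

View pics/s2.png

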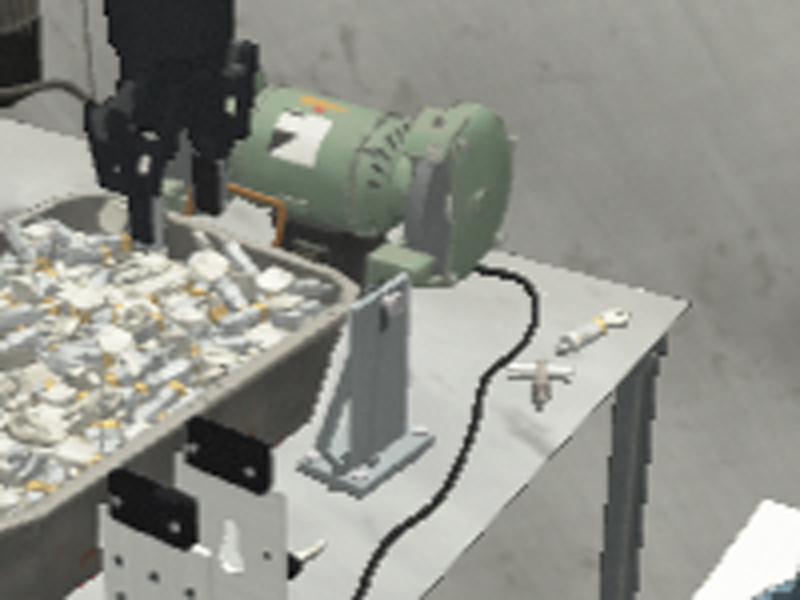

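The side view now shows the stand (crop 300–435, 270–495) with the stud at about (390,310). The keyhole template is the farther plate, with its grip strip at (230,455) and keyhole at (230,545). The chuck key and lock core lie well clear on the right.

Run:
```python
from h import *
c=camera('side');im=c['image']
a=cv2.resize(im[172:202,302:328],None,fx=15,fy=15,interpolation=cv2.INTER_CUBIC)
b=cv2.resize(im[205:260,240:295],None,fx=7,fy=7,interpolation=cv2.INTER_CUBIC)
o=np.zeros((450,775,3),np.uint8);o[:450,:390]=a;o[:385,390:775]=b
cv2.imwrite('pics/s3.png',o)
A=lambda p:((np.array(p)+.5-[302,172])*15-.5).round()
n=np.array([-np.cos(np.radians(-6.3)),-np.sin(np.radians(-6.3)),0])
print(n)
for z in(129,135,140,145,151):print(z,A(px(c,np.array([432,-46,z])+14*n)))
e=np.array([-n[1],n[0],0])
for z in(158,12):
  for k in(35,-35):print(z,k,A(px(c,np.array([432,-46,z])+k*e)))
B=lambda p:((np.array(p)+.5-[240,205])*7-.5+[390,0]).round()
for X in[(434.5,207,190),(347.3,213.5,190)]:print(B(px(c,X)))
```

```text
[-0.99396096  0.10973431  0.        ]
129 [252. 314.]
135 [252. 289.]
140 [252. 268.]
145 [253. 246.]
151 [253. 220.]
158 35 [297. 105.]
158 -35 [ 95. 238.]
12 35 [286. 698.]
12 -35 [ 93. 842.]
[579.  50.]
[766. 123.]
```

View pics/s3.png

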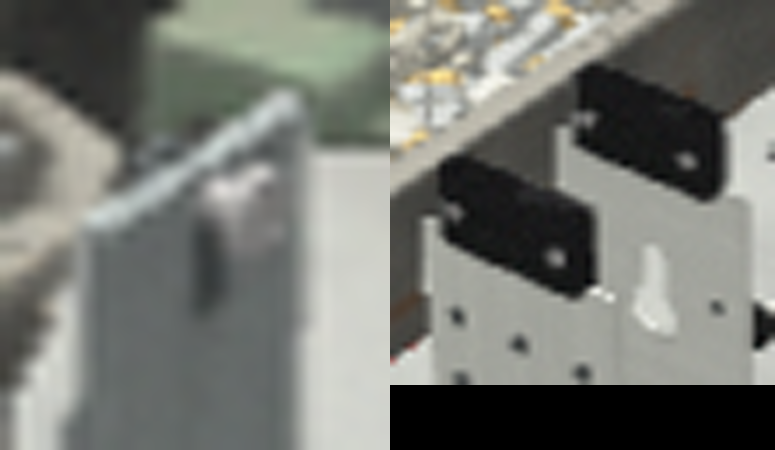

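Stud head centre is at panel (252,210), against a prediction of 220 for z=151, so the stud is at about z 150 once the 6 px offset is taken off. The visible plate shoulders sit at the strip's bottom (z 154), which puts the grip at about (398,219,172), in agreement with the rack.

>>> carry_out([
  {"x": 0.2,"y": -0.08,"z": 0.3,"rx": 0,"ry": 0,"rz": 0,"fingers": 0.2},
  {"x": 0.2,"y": -0.08,"z": 0.5,"rx": 0,"ry": 0,"rz": 0,"fingers": 0.2},
  {"x": 0,"y": 0,"z": 0.5,"rx": 0,"ry": 0,"rz": 0,"fingers": 0.2},
  {"x": 0,"y": 0,"z": 0,"rx": 0,"ry": 0,"rz": 0,"fingers": 0.2},
  {"x": 0,"y": 0,"z": 0,"rx": 0,"ry": 0,"rz": 0,"fingers": 0.2},
])

```text
time: 2.02
position: [393.3, 226.1, 222.0]
tcp_rot: [[-0.997, 0.079, 0.002], [0.079, 0.997, 0.001], [-0.002, 0.001, -1.0]]
force: [0.2, 0.2, 0.3]
gripper_width: 51.4
finger_force: 0.0
```

Run:
```python
from h import *
s=state();print(s['position'],s['gripper_width'],s['time'],s['force'])
a=camera('top')['image'][165:240,185:265];b=camera('side')['image'][195:270,230:310]
cv2.imwrite('pics/n4.png',np.hstack([cv2.resize(i,None,fx=5,fy=5,interpolation=cv2.INTER_CUBIC) for i in(a,b)]))
```

```text
[393.30404097 226.11895603 221.986551  ] 51.379648515496285 2.025 [0.15383331 0.16729908 0.34891523]
```

View pics/n4.png

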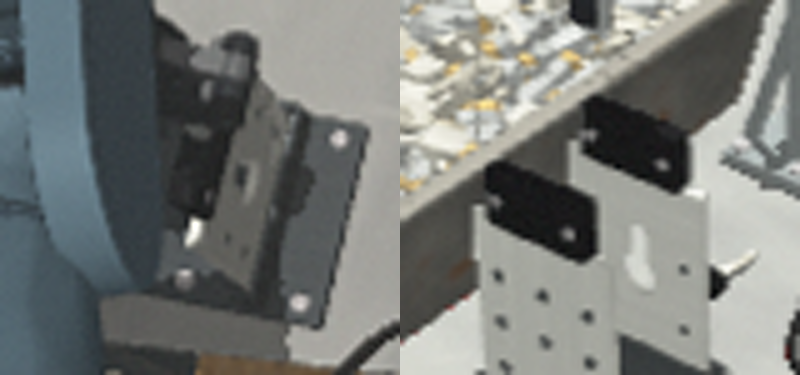

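Run:
```python
from h import *
c=camera('side');t=camera('top');s=state();print(s['position'],s['time'])
print('s2 mid obs (264,167) pred',px(c,(422.5,227,301)))
for k in(33,-33,25,-25):print(k,px(c,(393+.08*k,226+k,228)), 'panel',(px(c,(393+.08*k,226+k,228))-[230,195])*5+[400,0],'top panel',(px(t,(393+.08*k,226+k,228))-[185,165])*5)
print('grip',(px(c,(398,219,172))-[230,195])*5+[400,0],(px(t,(398,219,172))-[185,165])*5)
```

```text
[393.51949553 225.98287629 222.04319105] 2.225
s2 mid obs (264,167) pred [264.26498183 179.10976838]
33 [267.0577491  212.60911977] panel [585.28874552  88.04559887] top panel [ 82.09722703 105.80802778]
-33 [283.14269579 201.49341676] panel [665.71347894  32.4670838 ] top panel [232.52686701 134.15327513]
25 [269.07027575 211.21833813] panel [595.35137876  81.09169066] top panel [100.28258985 109.23467035]
-25 [281.25414281 202.79852485] panel [656.27071407  38.99262423] top panel [214.24432671 130.70832155]
grip [628.9892704  142.05082255] [204.86318953 140.05663268]
```

Run:
```python
from h import *
c=camera('side')
for z in(196,209,225):
  for k in(50,-50):print(z,k,px(c,(168.7+.26*k,627.4+.966*k,z)).round())
im=c['image'][150:215,255:305]
cv2.imwrite('pics/n5.png',np.hstack([cv2.resize(im,None,fx=9,fy=9,interpolation=cv2.INTER_CUBIC),cv2.resize(cv2.imread('pics/side0.png')[270:360,200:310],None,fx=3.1,fy=6.5)[:585]]))
```

```text
196 50 [234. 371.]
196 -50 [277. 341.]
209 50 [233. 366.]
209 -50 [277. 336.]
225 50 [233. 359.]
225 -50 [276. 329.]
```

View pics/n5.png

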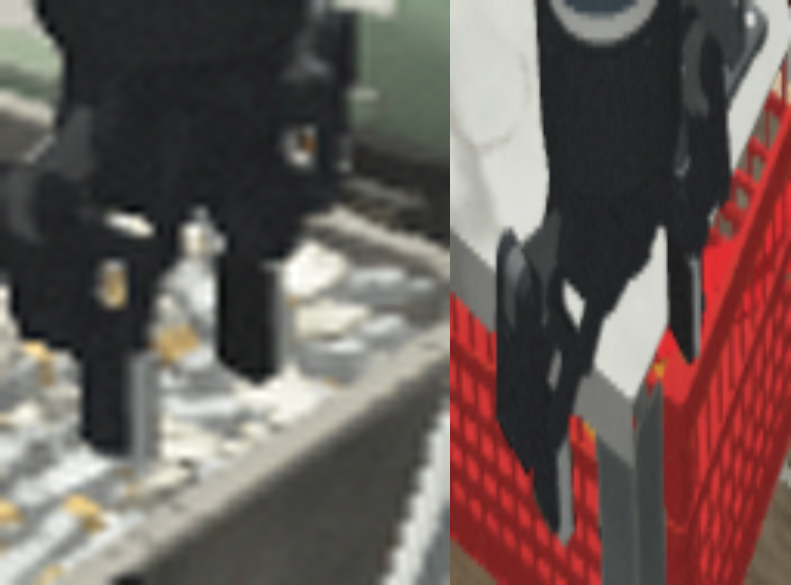

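The fingertips are at native (270.5,200.5) and (284.5,192), about 10 px above where the TCP reading puts them. I'll check this numerically against other references.

Run:
```python
from h import *
c=camera('side');t=camera('top')
print('base',px(c,(0,0,0)),px(t,(0,0,0)), px(c,(0,0,-20)))
# gripper in first top picture
im=cv2.imread('pics/top0.png');print('tcp top0',[px(t,(168.7+.26*k,627.4+.966*k,z)).round(1) for z in(209,240) for k in(50,-50)])
g=im[260:310,:40].max(2)
m=(g<45).astype(np.uint8);n,l,st,ce=cv2.connectedComponentsWithStats(m);print(st[1:],ce[1:])
# now: ray distance from observed tips to the predicted finger vertical line
for k,u in((26,(270.5,200.5)),(-26,(284.5,192))):
    o,d=ray(c,*u)
    X=np.array([393+.08*k,226+k]); 
    a=((X-o[:2])@d[:2])/(d[:2]@d[:2]);p=o+a*d;print(k,p.round(1),'target xy',X)
```

```text
base [440.30010422 277.68523531] [304.06519525 374.80154569] [439.31594878 283.22637214]
tcp top0 [array([ -9.2, 265.5]), array([ 32.6, 283.2]), array([-21.1, 264.7]), array([ 22., 283.])]
[[  0  16  22  18 267]] [[ 7.86891386 24.37078652]]
26 [390.7 248.9 259.7] target xy [395.08 252.  ]
-26 [383.9 195.3 259.5] target xy [390.92 200.  ]
```

Both views agree that the real fingertips are about 35 mm above the reported TCP height. Going down to a reported z of about 128 is safe either way, so I'll descend by feel.

>>> carry_out([
  {"x": -0.08,"y": -0.11,"z": 0.3,"rx": 0,"ry": 0,"rz": 0,"fingers": 0.2},
  {"x": 0,"y": 0,"z": 0.3,"rx": 0,"ry": 0,"rz": 0,"fingers": 0.2},
  {"x": 0,"y": 0,"z": 0.3,"rx": 0,"ry": 0,"rz": 0,"fingers": 0.2},
  {"x": 0,"y": 0,"z": 0.2,"rx": 0,"ry": 0,"rz": 0,"fingers": 0.2},
  {"x": 0,"y": 0,"z": 0,"rx": 0,"ry": 0,"rz": 0,"fingers": 0.2},
])

```text
time: 3.0
position: [396.1, 218.5, 153.3]
tcp_rot: [[-0.997, 0.079, -0.003], [0.079, 0.997, -0.001], [0.003, -0.001, -1.0]]
force: [1.3, 0.3, 0.4]
gripper_width: 51.1
finger_force: 0.0
```

Run:
```python
from h import *
s=state();print(s['position'],s['force'],s['time'])
c=camera('side');g=c['image'][185:240,255:300]
cv2.imwrite('pics/raw6.png',c['image'])
# expected columns of the fingers: print max-channel along them
for u in(269,270,271,272,283,284,285,286):print(u,c['image'][190:236,u].max(1).tolist())
```

```text
[396.14323543 218.54873037 153.25330272] [1.27466819 0.32809109 0.42388587] 3.0
269 [37, 38, 37, 33, 40, 36, 152, 190, 63, 44, 39, 45, 116, 148, 183, 133, 83, 43, 41, 42, 39, 36, 37, 39, 40, 38, 38, 39, 39, 40, 39, 38, 98, 44, 26, 23, 29, 112, 162, 166, 165, 166, 166, 168, 143, 119]
270 [38, 37, 37, 36, 36, 36, 67, 199, 76, 37, 42, 40, 107, 146, 159, 82, 73, 47, 39, 44, 42, 36, 61, 52, 55, 54, 53, 54, 53, 46, 45, 47, 96, 72, 29, 25, 19, 52, 152, 164, 163, 165, 166, 168, 166, 167]
271 [34, 35, 39, 37, 35, 38, 34, 229, 128, 46, 41, 39, 43, 41, 41, 42, 41, 40, 39, 39, 35, 44, 110, 98, 95, 97, 97, 96, 97, 87, 87, 85, 128, 108, 40, 25, 21, 24, 116, 163, 164, 167, 167, 167, 167, 166]
272 [35, 40, 37, 38, 37, 37, 38, 205, 163, 59, 40, 42, 40, 35, 39, 38, 35, 35, 38, 52, 51, 69, 119, 125, 128, 129, 127, 126, 128, 129, 130, 129, 130, 97, 33, 25, 27, 28, 82, 159, 164, 166, 164, 165, 167, 167]
283 [37, 35, 40, 38, 39, 42, 42, 41, 39, 40, 39, 32, 34, 33, 31, 32, 31, 37, 35, 35, 31, 34, 36, 76, 80, 80, 80, 76, 76, 41, 25, 24, 26, 25, 27, 25, 27, 63, 89, 35, 26, 25, 28, 114, 161, 164]
284 [38, 36, 37, 36, 38, 38, 39, 42, 40, 39, 41, 35, 37, 35, 35, 33, 32, 34, 34, 32, 34, 36, 32, 66, 80, 83, 78, 77, 78, 71, 35, 28, 29, 25, 23, 23, 23, 28, 21, 23, 22, 24, 24, 55, 159, 163]
285 [39, 39, 37, 36, 39, 36, 37, 38, 40, 39, 37, 57, 35, 33, 35, 32, 35, 33, 31, 33, 32, 35, 39, 64, 78, 79, 79, 78, 76, 75, 56, 41, 41, 29, 24, 25, 24, 26, 27, 25, 26, 24, 28, 68, 162, 163]
286 [39, 40, 35, 34, 38, 35, 36, 37, 38, 39, 37, 103, 72, 68, 69, 70, 69, 69, 69, 70, 71, 69, 59, 105, 80, 76, 76, 76, 73, 73, 78, 45, 36, 26, 20, 23, 28, 21, 26, 24, 25, 23, 84, 140, 163, 164]
```

Run:
```python
from h import *
c=camera('side')
o,d=ray(c,271.5,222.7)
for X in((387,244.5),(396,244.5)):
    X=np.array(X);a=((X-o[:2])@d[:2])/(d[:2]@d[:2]);print((o+a*d).round(1))
```

```text
[391.4 247.6 192.7]
[394.4 243.4 189.3]
```

Tips are at about z 190 with the reported TCP at 153, so 30 mm more down before closing.

>>> carry_out([
  {"x": 0,"y": 0,"z": 0.17,"rx": 0,"ry": 0,"rz": 0,"fingers": 0.2},
  {"x": 0,"y": 0,"z": 0.17,"rx": 0,"ry": 0,"rz": 0,"fingers": 0.2},
  {"x": 0,"y": 0,"z": 0.17,"rx": 0,"ry": 0,"rz": 0,"fingers": 0.2},
  {"x": 0,"y": 0,"z": 0,"rx": 0,"ry": 0,"rz": 0,"fingers": 0.2},
  {"x": 0,"y": 0,"z": 0,"rx": 0,"ry": 0,"rz": 0,"fingers": -1},
  {"x": 0,"y": 0,"z": 0,"rx": 0,"ry": 0,"rz": 0,"fingers": -1},
  {"x": 0,"y": 0,"z": 0,"rx": 0,"ry": 0,"rz": 0,"fingers": -1},
  {"x": 0,"y": 0,"z": 0,"rx": 0,"ry": 0,"rz": 0,"fingers": -1},
], squeeze=60)

```text
time: 4.1
position: [397.6, 218.8, 124.7]
tcp_rot: [[-0.997, 0.079, 0.001], [0.079, 0.997, 0.0], [-0.001, 0.0, -1.0]]
force: [0.8, 0.0, 2.1]
gripper_width: 12.9
finger_force: 59.2
```

Gripped: width 12.9 on the strip. Lift straight up, then move away from the blank plate.

>>> carry_out([
  {"x": 0,"y": 0,"z": -0.2,"rx": 0,"ry": 0,"rz": 0,"fingers": -1},
  {"x": 0,"y": 0,"z": -0.4,"rx": 0,"ry": 0,"rz": 0,"fingers": -1},
  {"x": 0,"y": 0,"z": -0.43,"rx": 0,"ry": 0,"rz": 0,"fingers": -1},
  {"x": 0,"y": 0,"z": 0,"rx": 0,"ry": 0,"rz": 0,"fingers": -1},
  {"x": 0,"y": -0.3,"z": 0,"rx": 0,"ry": 0,"rz": 0,"fingers": -1},
  {"x": 0,"y": -0.5,"z": 0,"rx": 0,"ry": 0,"rz": 0,"fingers": -1},
  {"x": 0,"y": -0.5,"z": 0,"rx": 0,"ry": 0,"rz": 0,"fingers": -1},
  {"x": 0,"y": -0.3,"z": 0,"rx": 0,"ry": 0,"rz": 0,"fingers": -1},
], squeeze=60)

```text
time: 5.1
position: [388.2, 122.0, 184.2]
tcp_rot: [[-0.997, 0.08, -0.003], [0.08, 0.997, -0.0], [0.003, -0.0, -1.0]]
force: [0.2, -0.1, -1.4]
gripper_width: 12.9
finger_force: 58.9
```

>>> carry_out([
  {"x": 0,"y": 0,"z": 0,"rx": 0,"ry": 0,"rz": 0.5,"fingers": -1},
  {"x": 0,"y": 0,"z": 0,"rx": 0,"ry": 0,"rz": 1,"fingers": -1},
  {"x": 0,"y": 0,"z": 0,"rx": 0,"ry": 0,"rz": 1,"fingers": -1},
  {"x": 0,"y": 0,"z": 0,"rx": 0,"ry": 0,"rz": 1,"fingers": -1},
  {"x": 0,"y": 0,"z": 0,"rx": 0,"ry": 0,"rz": 1,"fingers": -1},
  {"x": 0,"y": 0,"z": 0,"rx": 0,"ry": 0,"rz": 1,"fingers": -1},
  {"x": 0,"y": 0,"z": 0,"rx": 0,"ry": 0,"rz": 1,"fingers": -1},
  {"x": 0,"y": 0,"z": 0,"rx": 0,"ry": 0,"rz": 1,"fingers": -1},
])

```text
time: 6.1
position: [388.3, 123.0, 184.2]
tcp_rot: [[-0.741, 0.672, -0.003], [0.672, 0.741, -0.0], [0.002, -0.002, -1.0]]
force: [0.3, -0.5, -2.6]
gripper_width: 13.1
finger_force: 58.9
```

>>> carry_out([
  {"x": 0,"y": 0,"z": 0,"rx": 0,"ry": 0,"rz": 1,"fingers": -1},
  {"x": 0,"y": 0,"z": 0,"rx": 0,"ry": 0,"rz": 1,"fingers": -1},
  {"x": 0,"y": 0,"z": 0,"rx": 0,"ry": 0,"rz": 1,"fingers": -1},
  {"x": 0,"y": 0,"z": 0,"rx": 0,"ry": 0,"rz": 1,"fingers": -1},
  {"x": 0,"y": 0,"z": 0,"rx": 0,"ry": 0,"rz": 1,"fingers": -1},
  {"x": 0,"y": 0,"z": 0,"rx": 0,"ry": 0,"rz": 1,"fingers": -1},
  {"x": 0,"y": 0,"z": 0,"rx": 0,"ry": 0,"rz": 1,"fingers": -1},
  {"x": 0,"y": 0,"z": 0,"rx": 0,"ry": 0,"rz": 1,"fingers": -1},
])

```text
time: 7.1
position: [388.3, 123.0, 184.3]
tcp_rot: [[-0.135, 0.991, -0.003], [0.991, 0.135, -0.0], [0.0, -0.003, -1.0]]
force: [0.0, 0.5, -3.0]
gripper_width: 13.3
finger_force: 58.9
```

>>> carry_out([
  {"x": 0,"y": 0,"z": 0,"rx": 0,"ry": 0,"rz": 1,"fingers": -1},
  {"x": 0,"y": 0,"z": 0,"rx": 0,"ry": 0,"rz": 1,"fingers": -1},
  {"x": 0,"y": 0,"z": 0,"rx": 0,"ry": 0,"rz": 0.85,"fingers": -1},
  {"x": 0,"y": 0,"z": 0,"rx": 0,"ry": 0,"rz": 0,"fingers": -1},
  {"x": 0,"y": 0,"z": 0,"rx": 0,"ry": 0,"rz": 0,"fingers": -1},
])

```text
time: 7.72
position: [388.9, 123.0, 185.1]
tcp_rot: [[0.109, 0.994, -0.001], [0.994, -0.109, -0.0], [-0.0, -0.001, -1.0]]
force: [-0.1, -0.9, -3.4]
gripper_width: 13.1
finger_force: 58.9
```

>>> carry_out([
  {"x": -0.3,"y": 0.04,"z": 0,"rx": 0,"ry": 0,"rz": 0,"fingers": -1},
  {"x": -0.6,"y": 0.06,"z": 0,"rx": 0,"ry": 0,"rz": 0,"fingers": -1},
  {"x": -0.7,"y": 0.06,"z": 0,"rx": 0,"ry": 0,"rz": 0,"fingers": -1},
  {"x": -0.6,"y": 0.06,"z": 0,"rx": 0,"ry": 0,"rz": 0,"fingers": -1},
  {"x": -0.4,"y": 0.05,"z": 0,"rx": 0,"ry": 0,"rz": 0,"fingers": -1},
  {"x": -0.12,"y": 0.01,"z": 0,"rx": 0,"ry": 0,"rz": 0,"fingers": -1},
  {"x": 0,"y": 0,"z": 0,"rx": 0,"ry": 0,"rz": 0,"fingers": -1},
  {"x": 0,"y": 0,"z": 0,"rx": 0,"ry": 0,"rz": 0,"fingers": -1},
])

```text
time: 8.72
position: [388.1, -40.2, 185.7]
tcp_rot: [[0.109, 0.994, -0.0], [0.994, -0.109, 0.0], [0.0, -0.0, -1.0]]
force: [0.0, -0.0, -2.2]
gripper_width: 12.8
finger_force: 59.0
```

Run:
```python
from h import *
s=state();P=s['position'];print(P,s['force'],s['time'])
T=camera('top');S=camera('side')
a=cv2.resize(T['image'][165:225,310:370],None,fx=8,fy=8,interpolation=cv2.INTER_CUBIC)
b=cv2.resize(S['image'][150:230,295:335],None,fx=7,fy=7,interpolation=cv2.INTER_CUBIC)
o=np.zeros((560,760,3),np.uint8);o[:480,:480]=a;o[:,480:]=b
cv2.imwrite('pics/n7.png',o)
n=np.array([.994,-.109]);e=np.array([-.109*-1,.994])
g=np.array([P[0],P[1],P[2]+47.3])
for k,z in((0,0),(45,-18),(-45,-18),(45,-162),(-45,-162),(0,-84),(0,-51),(33,18),(-33,18)):
    X=g+[e[0]*k,e[1]*k,z]
    print(k,z,'T',((px(T,X)-[310,165]+.5)*8-.5).round(),'S',((px(S,X)-[295,150]+.5)*7-.5+[480,0]).round())
```

```text
[388.098615   -40.24397698 185.73668513] [ 0.038      -0.02702909 -2.17097801] 8.725
0 0 T [245. 316.] S [707. 108.]
45 -18 T [ 79. 294.] S [643. 186.]
-45 -18 T [406. 365.] S [766. 107.]
45 -162 T [ 82. 390.] S [639. 479.]
-45 -162 T [364. 452.] S [756. 393.]
0 -84 T [232. 375.] S [702. 282.]
0 -51 T [237. 353.] S [704. 215.]
33 18 T [123. 275.] S [662.  98.]
-33 18 T [373. 330.] S [752.  42.]
```

View pics/n7.png

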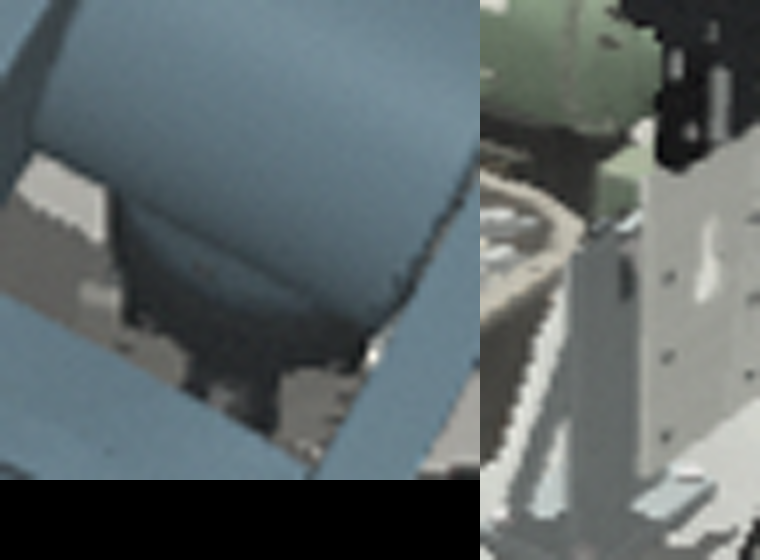

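The side panel shows the plate upright in front of the stand. The keyhole's large end is at (707,284), against a prediction of (702,282), so the model fits within about 1 px. I'll approach now and feel for contact.

>>> carry_out([
  {"x": -0.01,"y": 0.2,"z": -0.015,"rx": 0,"ry": 0,"rz": 0,"fingers": -1},
  {"x": 0,"y": 0.2,"z": 0,"rx": 0,"ry": 0,"rz": 0,"fingers": -1},
  {"x": 0,"y": 0.05,"z": 0,"rx": 0,"ry": 0,"rz": 0,"fingers": -1},
  {"x": 0,"y": 0.05,"z": 0,"rx": 0,"ry": 0,"rz": 0,"fingers": -1},
  {"x": 0,"y": 0.05,"z": 0,"rx": 0,"ry": 0,"rz": 0,"fingers": -1},
  {"x": 0,"y": 0,"z": 0,"rx": 0,"ry": 0,"rz": 0,"fingers": -1},
])

```text
time: 9.57
position: [421.0, -45.3, 186.8]
tcp_rot: [[0.11, 0.994, -0.0], [0.994, -0.11, 0.0], [0.0, -0.0, -1.0]]
force: [0.6, -1.1, -2.7]
gripper_width: 13.1
finger_force: 59.0
```

>>> carry_out([
  {"x": 0,"y": 0.04,"z": 0,"rx": 0,"ry": 0,"rz": 0,"fingers": -1},
  {"x": 0,"y": 0.04,"z": 0,"rx": 0,"ry": 0,"rz": 0,"fingers": -1},
  {"x": 0,"y": 0,"z": 0,"rx": 0,"ry": 0,"rz": 0,"fingers": -1},
])

```text
time: 9.95
position: [425.8, -45.8, 186.8]
tcp_rot: [[0.11, 0.994, 0.0], [0.994, -0.11, -0.0], [-0.0, 0.0, -1.0]]
force: [0.0, 0.1, -3.4]
gripper_width: 13.2
finger_force: 59.0
```

>>> carry_out([
  {"x": 0,"y": 0.03,"z": 0,"rx": 0,"ry": 0,"rz": 0,"fingers": -1},
  {"x": 0,"y": 0,"z": 0,"rx": 0,"ry": 0,"rz": 0,"fingers": -1},
])

```text
time: 10.2
position: [427.6, -46.0, 186.8]
tcp_rot: [[0.11, 0.994, 0.0], [0.994, -0.11, -0.0], [-0.0, 0.0, -1.0]]
force: [0.1, 0.6, -2.1]
gripper_width: 13.8
finger_force: 59.0
```

>>> carry_out([
  {"x": 0,"y": 0.025,"z": 0,"rx": 0,"ry": 0,"rz": 0,"fingers": -1},
  {"x": 0,"y": 0,"z": 0,"rx": 0,"ry": 0,"rz": 0,"fingers": -1},
])

```text
time: 10.45
position: [428.9, -46.1, 186.8]
tcp_rot: [[0.11, 0.994, -0.0], [0.994, -0.11, 0.0], [0.0, -0.0, -1.0]]
force: [-0.6, -0.1, -2.8]
gripper_width: 12.9
finger_force: 59.1
```

>>> carry_out([
  {"x": 0,"y": 0.025,"z": 0,"rx": 0,"ry": 0,"rz": 0,"fingers": -1},
  {"x": 0,"y": 0,"z": 0,"rx": 0,"ry": 0,"rz": 0,"fingers": -1},
])

```text
time: 10.7
position: [429.5, -46.2, 186.6]
tcp_rot: [[0.11, 0.994, -0.003], [0.994, -0.11, 0.0], [0.0, -0.003, -1.0]]
force: [-5.6, 0.5, 1.7]
gripper_width: 13.2
finger_force: 59.6
```

>>> carry_out([
  {"x": 0,"y": 0.025,"z": 0,"rx": 0,"ry": 0,"rz": 0,"fingers": -1},
  {"x": 0,"y": 0,"z": 0,"rx": 0,"ry": 0,"rz": 0,"fingers": -1},
])

```text
time: 10.95
position: [430.0, -46.2, 186.5]
tcp_rot: [[0.11, 0.994, -0.006], [0.994, -0.11, 0.001], [0.0, -0.006, -1.0]]
force: [-9.3, 1.6, 3.6]
gripper_width: 13.0
finger_force: 60.0
```

The plate reached the face (contact at the expected 2.5 mm standoff), so the head is through. Back off to mid-gap and slide down.

>>> carry_out([
  {"x": 0,"y": -0.07,"z": 0,"rx": 0,"ry": 0,"rz": 0,"fingers": -1},
  {"x": 0,"y": 0,"z": 0,"rx": 0,"ry": 0,"rz": 0,"fingers": -1},
  {"x": 0,"y": 0,"z": 0.06,"rx": 0,"ry": 0,"rz": 0,"fingers": -1},
  {"x": 0,"y": 0,"z": 0.08,"rx": 0,"ry": 0,"rz": 0,"fingers": -1},
  {"x": 0,"y": 0,"z": 0,"rx": 0,"ry": 0,"rz": 0,"fingers": -1},
])

```text
time: 11.58
position: [427.4, -45.9, 177.7]
tcp_rot: [[0.11, 0.994, -0.001], [0.994, -0.11, 0.0], [0.0, -0.001, -1.0]]
force: [-0.4, -0.7, -1.7]
gripper_width: 12.8
finger_force: 59.0
```

>>> carry_out([
  {"x": 0,"y": 0,"z": 0.08,"rx": 0,"ry": 0,"rz": 0,"fingers": -1},
  {"x": 0,"y": 0,"z": 0.08,"rx": 0,"ry": 0,"rz": 0,"fingers": -1},
  {"x": 0,"y": 0,"z": 0,"rx": 0,"ry": 0,"rz": 0,"fingers": -1},
])

```text
time: 11.95
position: [427.4, -45.9, 168.1]
tcp_rot: [[0.11, 0.994, -0.001], [0.994, -0.11, 0.0], [0.0, -0.001, -1.0]]
force: [-0.2, -0.9, -1.7]
gripper_width: 13.1
finger_force: 59.0
```

>>> carry_out([
  {"x": 0,"y": 0,"z": 0.06,"rx": 0,"ry": 0,"rz": 0,"fingers": -1},
  {"x": 0,"y": 0,"z": 0.04,"rx": 0,"ry": 0,"rz": 0,"fingers": -1},
  {"x": 0,"y": 0,"z": 0,"rx": 0,"ry": 0,"rz": 0,"fingers": -1},
])

```text
time: 12.32
position: [427.6, -46.0, 162.6]
tcp_rot: [[0.11, 0.994, -0.0], [0.994, -0.11, 0.0], [0.0, -0.0, -1.0]]
force: [0.2, -0.5, -2.7]
gripper_width: 12.9
finger_force: 59.1
```

>>> carry_out([
  {"x": 0,"y": 0,"z": 0.03,"rx": 0,"ry": 0,"rz": 0,"fingers": -1},
  {"x": 0,"y": 0,"z": 0.02,"rx": 0,"ry": 0,"rz": 0,"fingers": -1},
  {"x": 0,"y": 0,"z": 0,"rx": 0,"ry": 0,"rz": 0,"fingers": -1},
])

```text
time: 12.7
position: [427.7, -46.0, 159.7]
tcp_rot: [[0.11, 0.994, -0.0], [0.994, -0.11, 0.0], [0.0, -0.0, -1.0]]
force: [-0.0, -0.3, -2.2]
gripper_width: 13.5
finger_force: 59.1
```

>>> carry_out([
  {"x": 0,"y": 0,"z": 0.02,"rx": 0,"ry": 0,"rz": 0,"fingers": -1},
  {"x": 0,"y": 0,"z": 0,"rx": 0,"ry": 0,"rz": 0,"fingers": -1},
])

```text
time: 12.95
position: [428.0, -46.1, 159.1]
tcp_rot: [[0.11, 0.994, 0.0], [0.994, -0.11, -0.0], [-0.0, 0.0, -1.0]]
force: [-1.4, 1.1, 1.1]
gripper_width: 13.1
finger_force: 59.8
```

>>> carry_out([
  {"x": 0,"y": 0,"z": 0.02,"rx": 0,"ry": 0,"rz": 0,"fingers": -1},
  {"x": 0,"y": 0,"z": 0,"rx": 0,"ry": 0,"rz": 0,"fingers": -1},
])

```text
time: 13.2
position: [428.2, -46.2, 158.9]
tcp_rot: [[0.11, 0.994, 0.0], [0.994, -0.11, -0.0], [-0.0, 0.0, -1.0]]
force: [-3.9, 2.0, 8.5]
gripper_width: 13.1
finger_force: 60.8
```

Contact after a 27.5 mm slide: it is seated. Ease the load off, then release gently.

>>> carry_out([
  {"x": 0,"y": 0,"z": -0.02,"rx": 0,"ry": 0,"rz": 0,"fingers": -1},
  {"x": 0,"y": 0,"z": 0,"rx": 0,"ry": 0,"rz": 0,"fingers": -1},
  {"x": 0,"y": 0,"z": 0,"rx": 0,"ry": 0,"rz": 0,"fingers": -0.5},
  {"x": 0,"y": 0,"z": 0,"rx": 0,"ry": 0,"rz": 0,"fingers": -0.2},
  {"x": 0,"y": 0,"z": 0,"rx": 0,"ry": 0,"rz": 0,"fingers": 0.1},
  {"x": 0,"y": 0,"z": 0,"rx": 0,"ry": 0,"rz": 0,"fingers": 0.1},
  {"x": 0,"y": 0,"z": 0,"rx": 0,"ry": 0,"rz": 0,"fingers": 0.1},
], squeeze=20)

```text
time: 14.08
position: [427.8, -46.0, 158.6]
tcp_rot: [[0.11, 0.994, -0.0], [0.994, -0.11, 0.0], [0.0, -0.0, -1.0]]
force: [-0.6, -0.6, 0.6]
gripper_width: 47.0
finger_force: 0.0
```

>>> carry_out([
  {"x": 0,"y": 0,"z": -0.2,"rx": 0,"ry": 0,"rz": 0,"fingers": 0.1},
  {"x": 0,"y": 0,"z": -0.4,"rx": 0,"ry": 0,"rz": 0,"fingers": 0.1},
  {"x": 0,"y": 0,"z": -0.8,"rx": 0,"ry": 0,"rz": 0,"fingers": 0.1},
  {"x": 0,"y": 0,"z": -0.8,"rx": 0,"ry": 0,"rz": 0,"fingers": 0.1},
  {"x": 0,"y": 0,"z": -0.5,"rx": 0,"ry": 0,"rz": 0,"fingers": 0.1},
  {"x": 0,"y": 0,"z": 0,"rx": 0,"ry": 0,"rz": 0,"fingers": 0.1},
  {"x": 0,"y": 0,"z": 0,"rx": 0,"ry": 0,"rz": 0,"fingers": 0.1},
  {"x": 0,"y": 0,"z": 0,"rx": 0,"ry": 0,"rz": 0,"fingers": 0.1},
])

```text
time: 15.08
position: [427.1, -45.7, 318.9]
tcp_rot: [[0.11, 0.994, -0.003], [0.994, -0.11, 0.001], [0.001, -0.003, -1.0]]
force: [-1.1, -0.7, 0.7]
gripper_width: 47.0
finger_force: 0.0
```

Run:
```python
from h import *
s=state();print(s['position'],s['force'],s['time'])
S=camera('side');im=S['image']
# plate bright mask, oriented box, lines; predicted corners for hanging (seat z=150)
z0=159.3+47.3
n=np.array([.994,-.11]);e=np.array([.11,.994])
for st in(2.5,6.5):
  f=np.array([432.4,-46.])-n*st
  print(st,[px(S,(*(f+e*k),z0+z)).round(1) for k,z in((45,-18),(-45,-18),(45,-162),(-45,-162))])
b=(im.min(2)>125).astype(np.uint8)
b[:, :290]=0;b[:,355:]=0;b[:150]=0;b[245:]=0
cn,_=cv2.findContours(b,0,2);cn=sorted(cn,key=cv2.contourArea)[-3:]
for k in cn:print(cv2.contourArea(k),cv2.approxPolyDP(k,2.,True)[:,0].tolist())
cv2.imwrite('pics/fin.png',im)
```

```text
[427.07661878 -45.7483124  318.89334908] [-1.1078573  -0.6596477   0.68089008] 15.075
2.5 [array([306.4, 179.9]), array([324. , 168.8]), array([306.4, 220.6]), array([323.1, 208.5])]
6.5 [array([307.5, 180.3]), array([325. , 169.1]), array([307.4, 221.1]), array([324.1, 208.8])]
229.5 [[349, 150], [345, 171], [340, 175], [349, 177], [354, 183], [354, 150]]
764.0 [[354, 192], [342, 205], [337, 225], [326, 240], [331, 244], [354, 244]]
2025.0 [[290, 172], [306, 182], [301, 187], [295, 184], [302, 181], [290, 177], [290, 198], [306, 189], [299, 212], [290, 224], [298, 222], [306, 201], [307, 209], [302, 220], [307, 221], [320, 211], [323, 218], [314, 227], [327, 219], [328, 221], [314, 232], [324, 237], [335, 221], [339, 204], [350, 194], [352, 184], [339, 178], [326, 182], [325, 168], [324, 172], [307, 180]]
```

The measured corners (307,180), (325,168) and (307,221) match a straight, fully seated plate to within 1 px. One check that it is still, then hand in.

>>> carry_out([
  {"x": 0,"y": 0,"z": 0,"rx": 0,"ry": 0,"rz": 0,"fingers": 0.1},
  {"x": 0,"y": 0,"z": 0,"rx": 0,"ry": 0,"rz": 0,"fingers": 0.1},
  {"x": 0,"y": 0,"z": 0,"rx": 0,"ry": 0,"rz": 0,"fingers": 0.1},
  {"x": 0,"y": 0,"z": 0,"rx": 0,"ry": 0,"rz": 0,"fingers": 0.1},
  {"x": 0,"y": 0,"z": 0,"rx": 0,"ry": 0,"rz": 0,"fingers": 0.1},
  {"x": 0,"y": 0,"z": 0,"rx": 0,"ry": 0,"rz": 0,"fingers": 0.1},
  {"x": 0,"y": 0,"z": 0,"rx": 0,"ry": 0,"rz": 0,"fingers": 0.1},
  {"x": 0,"y": 0,"z": 0,"rx": 0,"ry": 0,"rz": 0,"fingers": 0.1},
])

```text
time: 16.12
position: [427.8, -46.0, 320.6]
tcp_rot: [[0.11, 0.994, 0.0], [0.994, -0.11, -0.0], [-0.0, 0.0, -1.0]]
force: [0.1, -0.0, 0.5]
gripper_width: 47.0
finger_force: 0.0
```

Run:
```python
from h import *
from rig import sign_off
a=cv2.imread('pics/fin.png');b=camera('side')['image']
d=cv2.absdiff(a,b).max(2)[165:240,295:335];print('plate region diff max',d.max(),(d>40).sum())
if (d>40).sum()<6: print(sign_off())
```

```text
plate region diff max 62 1
the job is handed in; nothing more can be done
None
```

The keyhole template is hanging on the stud, fully home, straight and still; the gripper is clear of it, the plain plate was left in the rack, and the job was handed in at about 16 s.

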